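Hold a valve ball up to the inspection lamp

ROBOT

A 6-joint arm with a two-finger parallel gripper is mounted at the origin on the work surface. World frame = base frame: x ahead of the robot, y to its left, z up, the work surface at z = 0. Lengths are in mm, angles in rad, forces in N, time in s.
With the tool pointing down it reaches from about 275 to 750 mm from the base axis. Payload 10.2 kg.
Tool frame: the origin (TCP) lies at the very end of the fingers, on their centre line; the grasp point (between the pads) lies 19 mm behind it; x points along the fingers, y is the direction in which the jaws open and shut, and the axes are right-handed (so a half turn about x gives the same grasp; the last joint's range is limited). The gripper opens to 85 mm and grips with 20 to 120 N. Pads are 22 mm wide; open, the fingers measure 114 mm over their backs; the gripper's body (76 mm by 85 mm) begins 54 mm behind the grasp point. The pads swing forward as they close: fully open they stand 13 mm farther back than shut.
Start: joints at [1.071, 0.313, 1.498, -0, 1.331, -0.223], TCP at [143.484, 505.018, 231.294] pointing down, gripper open.
Joint ranges: [-2.94, 2.94], [-0.97, 2.17], [0.19, 2.56], [-1.23, 4.37], [0.02, 3.11], [-2.88, 2.88]. Speed limits (rad/s): [2.39, 2.39, 3.01, 3.14, 3.14, 3.14].

INTERFACE

Orientations are given as a unit quaternion [w, x, y, z].
In Python, from rig import ctrl, viewer, finish_job gives the robot as it stands.
- The arm moves only by the tool carry_out, never from a script. Its argument "targets" is a list of rows, each an object of numbers: "x", "y", "z": the shift along the world's x, y, z in m; "ax", "ay", "az": the turn, a rotation vector about the world's x, y, z in rad; "hand": the opening, from -1 (shut) to 1 (fully open). A call has 1 to 5 rows; each row is the pose to reach, as a shift and turn from the pose commanded when the call began; what a row does not reach only later rows make up. A row lasts 1/8 s, in which the tool goes at most 62.5 mm and 10.7 degrees, less where a joint would pass 70% of its speed; a pose out of reach is approached as far as the arm can. A call with a gripper value outside its range is refused whole. The fingers move at their own pace and stop on an object; "grip_force" is the grip in N (left out, the last holds). Time passes only in rows, so rows that repeat a pose let the fingers close. It gives the time, the measured TCP pose, the force and the opening at its end, in the units of the state.
- ctrl.sense(): the state, without advancing time (a new reading comes with each control period).
- viewer.capture(name): name is "scene" or "top"; returns the picture (420x560x3 uint8, blue, green, red); there is no depth.
- viewer.camera_info(name): a dict with "fx", "fy", "cx", "cy" (pixels), "R" (3x3) and "t" (3): a world point X has camera coordinates R X + t. Camera axes: x right, y down, z forward; pixel columns grow to the right and rows downward; lengths in mm; the calibration is good to about 2 mm. A picture is of the moment at which its call begins. camera_info takes no time and is no camera call.
- finish_job(): hands the job in, once; it reports no verdict.
The state is a dict: "time_s": time; "joints": joint angles; "dq": joint speeds; "tau": joint torques, N m; "eef_pos": TCP position; "ee_rot": TCP orientation; "force": force on the tool from outside, world axes, zero at the start; "wrist_torque": the same for the moment, N m; "grip_width": opening from 0.0 (shut) to 1.0 (fully open).
Only numpy, scipy, OpenCV 4.12 (cv2) and the standard library are available. Lean on these libraries where they do the work, as an engineer would, in place of code of your own. Each camera call takes 0.05 s, during which the arm holds its last target. There are 200 camera calls.

TASK

The polished valve ball has to be looked over in soft light: take the opal diffuser panel out of its desk rack and slide it down into the filter slot on the front of the inspection lamp until it is fully home, and let go of it. Then lift the valve tray by its hoop handle and carry it level, so that the loose steel ball never rolls out of its pocket, over to the lamp. Finish while still holding the tray there, level and still and resting on nothing, with the ball in the middle of the light about 8 cm in front of the panel; leave the other things on the bench as they are.

Things in the scene. Friction and masses are not known exactly. Their poses are not given: they have to be found in the camera images.
- lamp: LED inspection lamp, grey finned housing 120 mm wide, top 154 mm above the bench, on a U-bracket and a black 150 mm square base plate; fixed. Origin on the bench near the middle of the base plate. x points backwards (the light leaves along -x), y across its front, z up. The middle of its lighted window and of the light beam is 114 mm above the bench, straight above the slot point.
- lamp_slot (a point): filter slot on the lamp's front, open at the top: middle of the slot's floor, 72 mm above the bench, where the panel's lower edge rests when home; axes as the lamp's. 11 mm wide along x, 100 mm along y, between upright runners 84 mm high; their flared mouth reaches to 165 mm above the bench. The outer face of a panel in place is at x = -4 mm; the beam's middle 42 mm above this point.
- panel_center (a point): opal diffuser panel, half its whole height, mid-width, mid-thickness. A slab 8 mm thick standing on edge in the rack: frame 96 mm wide, 84 mm high, and on its top in the middle a pull tab 52 mm wide, 48 mm high, as thick (132 mm in all, so the tab's top is 66 mm above this point, the lower edge 66 mm below). x through the thickness, y across the width, z up; faces alike.
- panel: the same diffuser panel (0.1 to 0.2 kg); origin at the middle of its lower edge, same axes. When it is home in the lamp its tab stands free above the runners and the housing.
- rack: black steel desk rack, 84 x 130 mm and 58 mm high, fixed, with two open-topped slots 11 mm wide across it; the panel stands in the one at x = -28 mm, its lower edge 6 mm above the bench, the other is empty. Origin under the middle of the base, x across the slots, y along them, z up.
- tray_handle (a point): the hoop handle of the valve tray: this point is the middle of its cross-bar, 67 mm above the tray's underside. The bar is 62 mm long (along the tray's x), 12 mm thick (y) and 22 mm high, top 78 mm above the underside, free on both sides and open below, down to the plate 10 mm thick. x axis along the tray towards the ball end, z up.
- tray: valve tray: aluminium plate 190 x 64 x 10 mm (0.3 to 0.5 kg), loose; lies flat on the bench. Origin under its middle, below the handle; x lengthwise towards the ball pocket, z up. On the other end (x = -65 mm) sits the valve's steel seat ring, 44 mm wide, fast on its spigot.
- tray_pocket (a point): where the ball's centre is when it lies in the middle of its pocket, 65 mm from the handle along the tray's x and 21.5 mm above the tray's underside. The pocket is round, 27 mm wide and only 3.5 mm deep.
- ball_center (a point): centre of the loose polished steel ball, 30 mm in diameter, about 0.11 kg, lying in the tray's pocket
- ball: the same ball (its origin rolls with it; use the centre point)
- wipes: bystander: white wipes tub, 89 mm wide and 155 mm high; origin under its middle
- tape: bystander: roll of masking tape lying flat, 104 mm wide, 25 mm high; origin under its middle
- pump_bottle: bystander: clear pump bottle, 58 mm wide and 155 mm high; origin under its middle
- screwdriver: bystander: screwdriver 190 mm long lying on the bench; origin under its middle

How it is judged (in metres and radians):
On the way, in this order (a step that is already met when the one before it is completed fails the run):
1. the diffuser panel is fully home in the lamp's slot and let go (z of panel_center in the frame of lamp_slot between 0.0625 and 0.0695 m and x of panel_center in the frame of lamp_slot between -0.005 and 0.005 m and y of panel_center in the frame of lamp_slot between -0.005 and 0.005 m and angle between the z axis of panel and the z axis of lamp, either way round below 0.06 rad and angle between the x axis of panel and the x axis of lamp, either way round below 0.06 rad and contact force between the fingers and panel below 0.1 N), for 0.2 s.
2. the tray is lifted clear of the bench with the ball in its pocket (height (world z) of tray above 0.03 m and distance between ball_center and tray_pocket below 0.008 m and contact force between the fingers and tray above 1 N), for 0.2 s.
At the end, for the whole second after the job is handed in: Panel home in the slot (3.5 mm in height, 5 mm sideways, square to 0.06 rad), not held; fingers hold the tray, touching nothing else, level to 0.10 rad, still; ball in its pocket (8 mm), 50 to 110 mm before the panel face, within 22 mm of the beam centre sideways and in height (all of step 1 and x of ball_center in the frame of lamp_slot between -0.114 and -0.054 m and y of ball_center in the frame of lamp_slot between -0.022 and 0.022 m and z of ball_center in the frame of lamp_slot between 0.02 and 0.064 m and distance between ball_center and tray_pocket below 0.008 m and angle between tray's own z axis and vertical below 0.1 rad and contact force between the fingers and tray above 1 N and linear speed of tray below 0.02 m/s and angular speed of tray below 0.15 rad/s and linear speed of ball below 0.05 m/s and contact force between tray and lamp below 0.05 N and contact force between tray and panel below 0.05 N and contact force between tray and rack below 0.05 N and contact force between tray and wipes below 0.05 N and contact force between tray and tape below 0.05 N and contact force between tray and pump_bottle below 0.05 N); the arm keeps its last pose, push and grip.
It fails at once if the ball left its pocket (distance between ball_center and tray_pocket above 0.012 m).
It fails at once if the tray was tipped by more than about 20 degrees (angle between tray's own z axis and vertical above 0.35 rad).
It fails at once if a bystander was disturbed (moved more than 3 cm) (distance of any of wipes, tape, pump_bottle, screwdriver from where it was at the start of the episode above 0.03 m).
It also fails if it takes over 67 s, if anything falls off the work surface, if the arm or the gripper's body presses on something with over 40 N, if the wrist force passes 120 N, or if a joint passes its speed limit or range.

## Working session

There is one attempt and no reset: what is moved stays moved. The work goes in short steps, Python scripts to look and compute and a tool call to move; the robot and the scene stay as the last step left them, time stands still between calls to the robot, and variables do not carry over. Pictures are saved under pics/ and viewed, about 8 in all and at most 12, crops included, and the job is handed in when it is done.

Besides the shell and the picture viewer there is one more tool, called after "Emit:" as a command line: name --argument value ..., lists and objects as JSON in quotes. carry_out: Moves the arm, as the interface text tells. Its arguments: {"type":"object","properties":{"targets":{"type":"array"},"grip_force":{"type":"number"}},"required":["targets"]}

```bash
mkdir -p pics; ls; python3 - <<'E'
from rig import ctrl,viewer
import cv2
for n in("scene","top"):
    cv2.imwrite(f"pics/{n}0.png",viewer.capture(n)); i=viewer.camera_info(n); print(n,i)
print(ctrl.sense())
E
```

```text
pics
scene {'fx': 419.23912701416907, 'fy': 419.23912701416907, 'cx': 278.6319195316314, 'cy': 209.0613538452592, 'R': array([[-0.01619905,  0.99983786,  0.00786371],
       [ 0.80072476,  0.01768241, -0.5987714 ],
       [-0.59881336, -0.00340286, -0.80088138]]), 't': array([  13.7720689 , -379.61868624, 1213.68556597])}
top {'fx': 460.3048678513904, 'fy': 460.3048678513904, 'cx': 278.9058562069564, 'cy': 203.29782816042052, 'R': array([[-0.02707216, -0.99963257, -0.00135351],
       [-0.98340308,  0.02687559, -0.17943267],
       [ 0.17940311, -0.00352658, -0.98376933]]), 't': array([  19.8509918 ,  541.03670062, 1086.96240025])}
{'time_s': 0.1, 'joints': array([ 1.07061182e+00,  3.13386427e-01,  1.49837848e+00, -3.10150277e-05,
        1.33095839e+00, -2.23442000e-01]), 'dq': array([-0.001302  , -0.00039319, -0.00068341, -0.00112615,  0.00044349,
        0.00115418]), 'tau': array([ 4.38685543e-03, -4.12894249e+01, -2.60145611e+01,  3.14731528e-05,
        2.97535036e-03,  4.77364281e-06]), 'eef_pos': array([143.37075078, 504.80740343, 230.78965334]), 'ee_rot': array([ 0.70021694,  0.09715109,  0.70048001, -0.09790635]), 'force': array([ 0.31475585, -0.11325893, -0.49861767]), 'wrist_torque': array([0.03879954, 0.0253823 , 0.02976098]), 'grip_width': 0.9984357089352116}
```

View pics/top0.png

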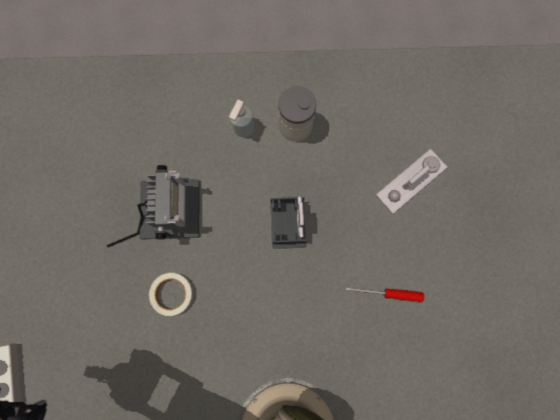

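View pics/scene0.png

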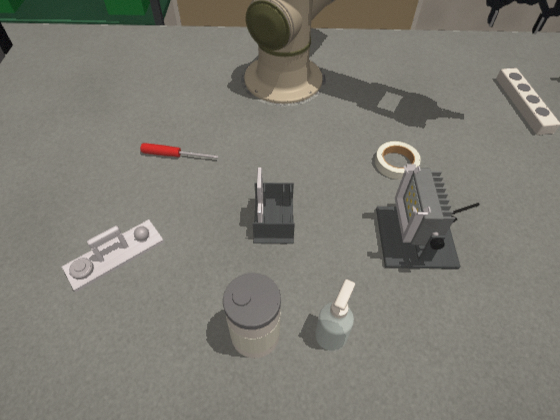

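View crops.

The first two pictures show the lamp at about (175,205) in the top view with its window facing image right (-y), the rack at (288,220), the tray at (412,181) with the ball at (395,196), and the bystanders clear of these. I'll enlarge the parts that matter.

```bash
python3 - <<'E'
import cv2,numpy as np
t=cv2.imread("pics/top0.png");s=cv2.imread("pics/scene0.png")
def c(im,x,y,w,h,k): return cv2.resize(im[y:y+h,x:x+w],None,fx=k,fy=k,interpolation=cv2.INTER_CUBIC)
# top: lamp 135..215,160..245 ; rack 265..315
cv2.imwrite("pics/a.png",c(t,135,155,180,100,4.4))
a=c(t,370,145,80,70,5);b=c(s,55,215,120,75,5*80*1/120*1.0)
b=cv2.resize(s[215:290,55:175],(640,400),interpolation=cv2.INTER_CUBIC)[:, :]
a=cv2.resize(t[145:215,370:450],(400,350),interpolation=cv2.INTER_CUBIC)
cv2.imwrite("pics/b.png",c(s,240,155,220,120,3.6))
o=np.zeros((350,800,3),np.uint8);o[:, :400]=a;o[:250,400:]=cv2.resize(s[215:290,55:175],(400,250),interpolation=cv2.INTER_CUBIC);cv2.imwrite("pics/c.png",o)
E
```

```text
(no output)
```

View pics/a.png

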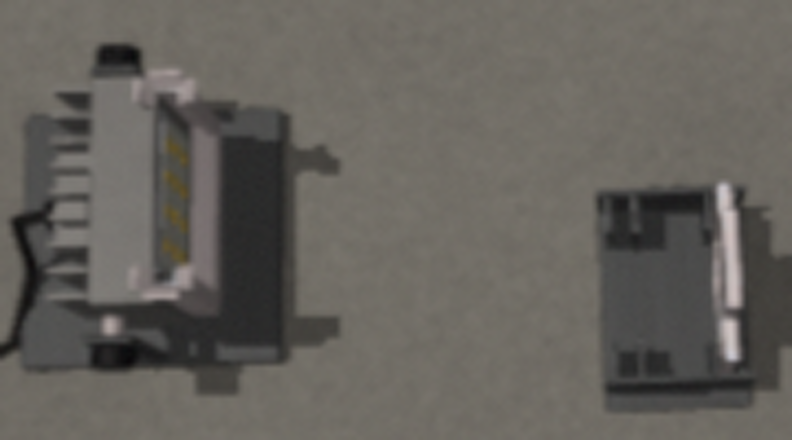

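View pics/b.png

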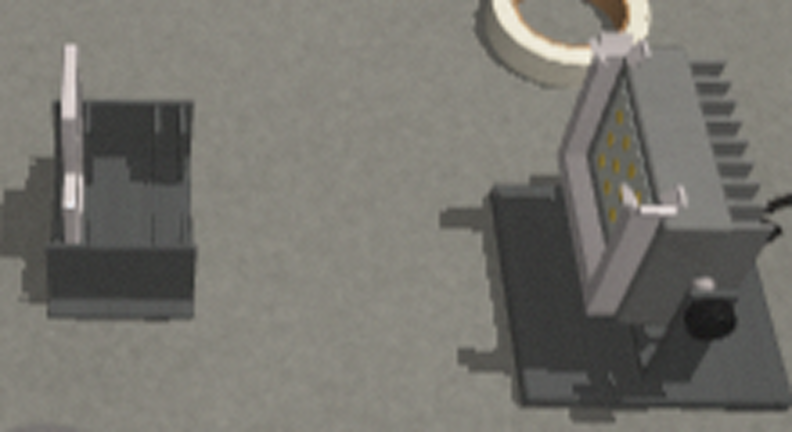

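View pics/c.png

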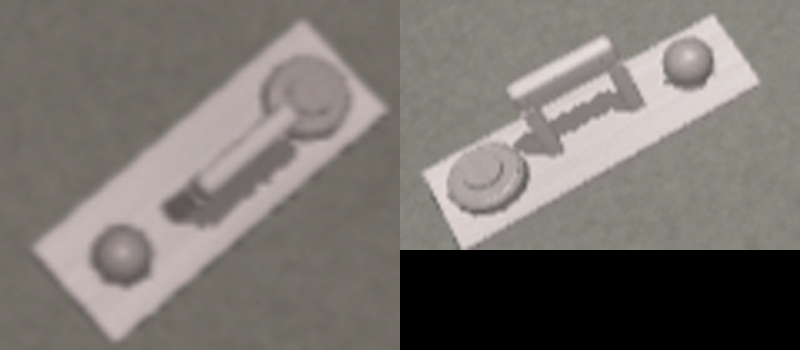

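Five views so far. Crops a and b show the panel's tab at crop-a (730,250) and the lamp's runner mouths at (165,88) and (160,282). Crop c gives the tray corners, the ball at (122,254) and the bar at about (245,150). Next I'll fit poses to these and overlay the models.

```bash
cat > h.py <<'E'
import numpy as np,cv2
from rig import ctrl,viewer
from scipy.optimize import least_squares
I={n:viewer.camera_info(n) for n in("scene","top")}
def proj(n,X):
    i=I[n];c=np.atleast_2d(X)@i["R"].T+i["t"]
    return np.c_[i["fx"]*c[:,0]/c[:,2]+i["cx"],i["fy"]*c[:,1]/c[:,2]+i["cy"]]
def W(p,L):
    L=np.atleast_2d(np.array(L,float));c,s=np.cos(p[2]),np.sin(p[2])
    return np.c_[p[0]+c*L[:,0]-s*L[:,1],p[1]+s*L[:,0]+c*L[:,1],L[:,2]]
def un(x0,y0,k,uv): return (np.array(uv,float)+.5)/k-.5+[x0,y0]
def fit(obs,p0): # obs: (cam,local pts,pixels)
    f=lambda p:np.concatenate([(proj(n,W(p,L))-uv).ravel() for n,L,uv in obs])
    r=least_squares(f,p0,loss="soft_l1",x_scale=[1,1,.01]);print(np.round(r.x,3),"res",np.round(r.fun,1));return r.x
def box(x0,x1,y0,y1,z0,z1):
    v=[(x,y,z) for z in(z0,z1) for x,y in((x0,y0),(x1,y0),(x1,y1),(x0,y1))]
    return v,[(0,1),(1,2),(2,3),(3,0),(4,5),(5,6),(6,7),(7,4),(0,4),(1,5),(2,6),(3,7)]
def draw(n,p,b,x0,y0,k,im,col):
    v,e=b;u=(proj(n,W(p,v))-[x0,y0]+.5)*k-.5
    for i,j in e: cv2.line(im,tuple(map(int,u[i].round())),tuple(map(int,u[j].round())),col,1)
def crop(im,x,y,w,h,k): return cv2.resize(im[y:y+h,x:x+w],None,fx=k,fy=k,interpolation=cv2.INTER_CUBIC)
E
cat > f.py <<'E'
from h import *
A=lambda uv:un(135,155,4.4,uv);B=lambda uv:un(240,155,3.6,uv)
C=lambda uv:un(370,145,5,uv);D=lambda uv:un(55,215,10/3,uv)
# rack local: x->world+y, y->-x ; yaw ~ +pi/2
print("rack");rack=fit([("top",[(42,-65,58),(42,65,58),(-42,65,58),(-42,65,0),(42,65,0)] and [(42,65,58),(42,-65,58),(-42,-65,58),(-42,-65,0),(42,-65,0)],A([(598,192),(605,380),(752,380),(752,407),(607,408)])),
 ("scene",[(-42,65,0),(42,65,0),(-42,65,58),(42,65,58),(42,-65,58)],B([(50,317),(195,317),(52,247),(197,247),(193,102)]))] if 0 else
 [("top",[(42,-65,58),(42,65,58),(-42,65,58),(-42,65,0),(42,65,0)],A([(598,192),(605,380),(752,380),(752,407),(607,408)])),
 ("scene",[(-42,-65,0),(42,-65,0),(-42,-65,58),(42,-65,58),(42,65,58)],B([(50,317),(195,317),(52,247),(197,247),(193,102)]))],[380,-20,1.57])
print("tray");tray=fit([("top",[(-95,32,10),(-95,-32,10),(95,-32,10),(95,32,10)][::1],C([(387,107),(303,20),(32,248),(118,342)])),
 ("top",[(65,0,21.5)],C([(122,254)])),
 ("scene",[(95,32,10),(95,-32,10),(-95,-32,10),(-95,32,10)],D([(312,13),(360,82),(66,249),(22,175)])),("scene",[(65,0,21.5)],D([(288,62)]))],[430,-290,2.4])
print("mouth");mo=fit([("top",[(15,-57,165),(-15,-57,165),(15,57,165),(-15,57,165)],A([(135,72),(195,72),(130,300),(190,300)]))],[400,240,1.55])
print("base");ba=fit([("top",[(75,-75,8),(-75,-75,8),(75,75,8),(-75,75,8)],A([(28,115),(288,108),(25,367),(283,360)])),("scene",[(-75,75,8),(-75,-75,8),(75,-75,8)],B([(488,195),(520,405),(792,402)]))],[400,240,1.55])
print("panel")
pa=fit([("top",[(4,-48,90),(-4,-48,90),(-4,48,90)],A([(717,183),(731,183),(742,362)])),("scene",[(4,-26,138),(-4,-26,138),(4,26,138),(-4,26,138)],B([(82,175),(64,175),(76,45),(65,45)])),("top",[(4,26,138),(-4,26,138)],A([(722,306),(742,306)]))],[380,-45,1.57])
np.save("p.npy",[rack,tray,mo,ba,pa])
t=cv2.imread("pics/top0.png");s=cv2.imread("pics/scene0.png")
R=[]
for n,im,x,y,w,h in(("top",t,135,160,80,85),("top",t,262,190,55,60),("scene",s,370,160,90,110),("scene",s,240,160,60,100)):
    k=300/h; o=crop(im,x,y,w,h,k)
    d=lambda p,b,c:draw(n,p,b,x,y,k,o,c)
    d(rack,box(-42,42,-65,65,0,58),(0,255,0));d(pa,box(-4,4,-26,26,90,138),(0,0,255));d(pa,box(-4,4,-48,48,6,90),(255,0,0))
    d(mo,box(-5.5,5.5,-50,50,72,165),(0,255,255));d(ba,box(-75,75,-75,75,0,8),(0,255,0))
    R.append(o)
def hc(a,b):
    o=np.hstack([a,b]);return np.hstack([o,np.zeros((300,800-o.shape[1],3),np.uint8)]) if o.shape[1]<800 else o[:,:800]
cv2.imwrite("pics/d.png",np.vstack([hc(R[0],R[1]),hc(R[2],R[3])]))
E
python3 f.py
```

```text
rack
[498.89  -16.1     1.587] res [-0.7 -4.1 -0.2  6.1  1.3  4.6 -0.1  0.5 -0.3  1.7  0.   0.6 -0.1  0.7
 -1.7  4.4  0.5  4.6  0.2 -4.9]
tray
[ 599.096 -338.65     2.247] res [-0.   0.4 -0.3 -0.3  0.1  0.3 -0.1  0.3  0.3  0.1  0.2  0.5  0.2 -0.2
 -0.7  1.   0.  -0.3  0.1 -0.1]
mouth
[541.692 243.164   1.562] res [ 0.1  0.8 -0.1  0.6 -0.  -0.5 -0.  -0.8]
base
[543.656 282.324   1.576] res [ 0.7 -0.2 -0.3 -0.5  0.1  0.4  0.9  0.1 -0.  -2.1  0.6 -0.4  0.3  1.4]
panel
[502.466 -43.419   1.598] res [ -0.7  -0.2  -0.5  -0.4  -0.4  -1.   -1.1 -15.4  -0.3 -15.4   1.    0.1
  -0.1   0.2   1.   -0.1   0.   -0.3]
```

View pics/d.png

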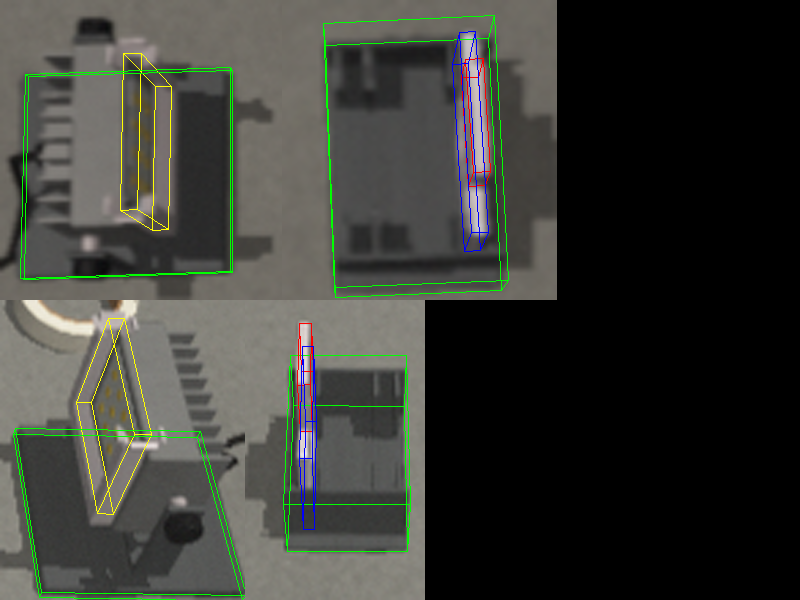

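Picture 6 shows the overlays fitting: panel, slot and base all lie on the image. My "tab near edge" points were really the frame shoulder, which explains those residuals. I'll refit the panel with them corrected and work out the moves.

```bash
python3 - <<'E'
from h import *
from scipy.spatial.transform import Rotation as Ro
A=lambda uv:un(135,155,4.4,uv);B=lambda uv:un(240,155,3.6,uv)
pa=fit([("top",[(4,-48,90),(-4,-48,90),(-4,48,90)],A([(717,183),(731,183),(742,362)])),("scene",[(4,-26,90),(-4,-26,90),(4,-48,90),(-4,-48,90),(4,26,138),(-4,26,138)],B([(82,175),(64,175),(82,207),(64,207),(76,45),(65,45)])),("top",[(4,26,138),(-4,26,138)],A([(722,306),(742,306)]))],[380,-45,1.57])
r,t,m,b,_=np.load("p.npy");print("rack slot",W(r,(-28,0,0)))
for nm,p in(("wipes",(297,100)),("pump",(242,118))):
    i=I["top"];d=i["R"].T@np.array([(p[0]-i["cx"])/i["fx"],(p[1]-i["cy"])/i["fy"],1]);c=-i["R"].T@i["t"];print(nm,c+d*(150-c[2])/d[2])
s=ctrl.sense();q=s["ee_rot"];R=Ro.from_quat([*q[1:],q[0]]).as_matrix();print(R.round(3),s["eef_pos"])
print("tool y yaw",np.arctan2(R[1,1],R[0,1]))
E
```

```text
[501.793 -43.673   1.596] res [-0.5  0.1 -0.3 -0.1 -0.3 -0.7 -0.6 -0.1  0.4 -0.1 -0.7 -0.   0.1  0.
  0.9 -0.1 -0.2 -0.1  1.1  0.2  0.1 -0. ]
rack slot [[499.33948659 -44.09675009   0.        ]]
wipes [767.4331818  -43.48897951 150.        ]
pump [726.66569299  85.75319513 150.        ]
[[-0.001  0.273  0.962]
 [-0.001  0.962 -0.273]
 [-1.    -0.001 -0.   ]] [143.37075078 504.80740343 230.78965334]
tool y yaw 1.2940613283358986
```

Emit:
carry_out --targets '[{"x": 0.02,"y": -0.03,"z": 0.01,"az": 0.03,"hand": 1},{"x": 0.05,"y": -0.077,"z": 0.02,"az": 0.08,"hand": 1},{"x": 0.083,"y": -0.127,"z": 0.02,"az": 0.14,"hand": 1},{"x": 0.115,"y": -0.177,"z": 0.02,"az": 0.2,"hand": 1},{"x": 0.147,"y": -0.227,"z": 0.02,"az": 0.26,"hand": 1}]'

```text
invalid input at $.targets[0]: expected keys x, y, z, ax, ay, az, hand
```

Emit:
carry_out --targets '[{"x": 0.033,"y": -0.05,"z": 0,"az": 0.02,"hand": 1},{"x": 0.066,"y": -0.1,"z": 0,"az": 0.04,"hand": 1},{"x": 0.1,"y": -0.15,"z": 0,"az": 0.04,"hand": 1},{"x": 0.133,"y": -0.2,"z": 0,"az": 0.04,"hand": 1},{"x": 0.166,"y": -0.25,"z": 0,"az": 0.04,"hand": 1}]'

```text
invalid input at $.targets[0]: expected keys x, y, z, ax, ay, az, hand
```

Emit:
carry_out --targets '[{"x": 0.03,"y": -0.046,"z": 0,"hand": 1},{"x": 0.0455,"y": -0.0715,"z": 0,"hand": 1},{"x": 0.0455,"y": -0.0715,"z": -0.02,"hand": 1},{"x": 0.0455,"y": -0.0715,"z": -0.05,"hand": 1},{"x": 0.0455,"y": -0.0715,"z": -0.07,"hand": 1}]'

```text
invalid input at $.targets[0]: expected keys x, y, z, ax, ay, az, hand
```

All seven keys are needed.

Emit:
carry_out --targets '[{"x": 0.02,"y": -0.03,"z": 0.01,"ax": 0,"ay": 0,"az": 0.03,"hand": 1},{"x": 0.05,"y": -0.077,"z": 0.02,"ax": 0,"ay": 0,"az": 0.08,"hand": 1},{"x": 0.083,"y": -0.127,"z": 0.02,"ax": 0,"ay": 0,"az": 0.14,"hand": 1},{"x": 0.115,"y": -0.177,"z": 0.02,"ax": 0,"ay": 0,"az": 0.2,"hand": 1},{"x": 0.147,"y": -0.227,"z": 0.02,"ax": 0,"ay": 0,"az": 0.26,"hand": 1}]'

```text
time_s: 0.72
eef_pos: [291.0, 276.3, 251.2]
ee_rot: [0.707, 0.005, 0.707, -0.005]
force: [1.8, 0.3, -0.0]
grip_width: 0.999
```

Emit:
carry_out --targets '[{"x": 0.033,"y": -0.05,"z": 0,"ax": 0,"ay": 0,"az": 0.02,"hand": 1},{"x": 0.066,"y": -0.1,"z": 0,"ax": 0,"ay": 0,"az": 0.04,"hand": 1},{"x": 0.1,"y": -0.15,"z": 0,"ax": 0,"ay": 0,"az": 0.04,"hand": 1},{"x": 0.133,"y": -0.2,"z": 0,"ax": 0,"ay": 0,"az": 0.04,"hand": 1},{"x": 0.166,"y": -0.25,"z": 0,"ax": 0,"ay": 0,"az": 0.04,"hand": 1}]'

```text
time_s: 1.35
eef_pos: [457.2, 26.1, 251.2]
ee_rot: [0.707, -0.008, 0.707, 0.008]
force: [1.2, 1.5, 0.1]
grip_width: 0.997
```

Emit:
carry_out --targets '[{"x": 0.03,"y": -0.046,"z": 0,"ax": 0,"ay": 0,"az": 0,"hand": 1},{"x": 0.0455,"y": -0.0715,"z": 0,"ax": 0,"ay": 0,"az": 0,"hand": 1},{"x": 0.0455,"y": -0.0715,"z": -0.02,"ax": 0,"ay": 0,"az": 0,"hand": 1},{"x": 0.0455,"y": -0.0715,"z": -0.05,"ax": 0,"ay": 0,"az": 0,"hand": 1},{"x": 0.0455,"y": -0.0715,"z": -0.07,"ax": 0,"ay": 0,"az": 0,"hand": 1}]'

```text
time_s: 1.98
eef_pos: [501.4, -43.4, 179.7]
ee_rot: [0.706, -0.008, 0.708, 0.008]
force: [0.2, -0.2, -0.2]
grip_width: 0.998
```

Emit:
carry_out --targets '[{"x": 0,"y": 0,"z": -0.04,"ax": 0,"ay": 0,"az": 0,"hand": 1},{"x": 0,"y": 0,"z": -0.07,"ax": 0,"ay": 0,"az": 0,"hand": 1},{"x": 0,"y": 0,"z": -0.07,"ax": 0,"ay": 0,"az": 0,"hand": -0.5},{"x": 0,"y": 0,"z": -0.07,"ax": 0,"ay": 0,"az": 0,"hand": -1},{"x": 0,"y": 0,"z": -0.07,"ax": 0,"ay": 0,"az": 0,"hand": -1}]' --grip_force 40

```text
time_s: 2.6
eef_pos: [502.6, -43.6, 112.6]
ee_rot: [0.708, -0.008, 0.706, 0.008]
force: [-0.6, -0.1, -0.8]
grip_width: 0.376
```

Emit:
carry_out --targets '[{"x": 0,"y": 0,"z": 0,"ax": 0,"ay": 0,"az": 0,"hand": -1},{"x": 0,"y": 0,"z": 0,"ax": 0,"ay": 0,"az": 0,"hand": -1},{"x": 0,"y": 0,"z": 0,"ax": 0,"ay": 0,"az": 0,"hand": -1}]'

```text
time_s: 2.98
eef_pos: [502.4, -43.6, 112.0]
ee_rot: [0.708, -0.008, 0.707, 0.008]
force: [-1.3, -0.5, 5.2]
grip_width: 0.088
```

Emit:
carry_out --targets '[{"x": 0,"y": 0,"z": 0.01,"ax": 0,"ay": 0,"az": 0,"hand": -1},{"x": 0,"y": 0,"z": 0.035,"ax": 0,"ay": 0,"az": 0,"hand": -1},{"x": 0,"y": 0,"z": 0.075,"ax": 0,"ay": 0,"az": 0,"hand": -1},{"x": 0,"y": 0,"z": 0.12,"ax": 0,"ay": 0,"az": 0,"hand": -1},{"x": 0,"y": 0,"z": 0.16,"ax": 0,"ay": 0,"az": 0,"hand": -1}]'

```text
time_s: 3.6
eef_pos: [501.7, -43.4, 273.3]
ee_rot: [0.707, -0.008, 0.707, 0.008]
force: [-0.0, 0.0, -2.0]
grip_width: 0.086
```

Emit:
carry_out --targets '[{"x": 0.003,"y": 0.03,"z": 0.015,"ax": 0,"ay": 0,"az": -0.01,"hand": -1},{"x": 0.01,"y": 0.08,"z": 0.025,"ax": 0,"ay": 0,"az": -0.02,"hand": -1},{"x": 0.018,"y": 0.13,"z": 0.025,"ax": 0,"ay": 0,"az": -0.02,"hand": -1},{"x": 0.025,"y": 0.18,"z": 0.025,"ax": 0,"ay": 0,"az": -0.02,"hand": -1},{"x": 0.03,"y": 0.22,"z": 0.025,"ax": 0,"ay": 0,"az": -0.02,"hand": -1}]'

```text
time_s: 4.22
eef_pos: [531.7, 178.4, 296.5]
ee_rot: [0.707, -0.001, 0.707, 0.001]
force: [0.5, -0.4, -0.7]
grip_width: 0.089
```

Emit:
carry_out --targets '[{"x": 0.006,"y": 0.03,"z": 0,"ax": 0,"ay": 0,"az": 0,"hand": -1},{"x": 0.01,"y": 0.055,"z": 0,"ax": 0,"ay": 0,"az": 0,"hand": -1},{"x": 0.01,"y": 0.067,"z": 0,"ax": 0,"ay": 0,"az": 0,"hand": -1},{"x": 0.01,"y": 0.067,"z": 0,"ax": 0,"ay": 0,"az": 0,"hand": -1}]'

```text
time_s: 4.72
eef_pos: [541.7, 243.6, 296.3]
ee_rot: [0.707, -0.001, 0.707, 0.001]
force: [-0.4, 0.1, -2.2]
grip_width: 0.091
```

```bash
python3 - <<'E'
from h import *
t=viewer.capture("top");s=viewer.capture("scene");cv2.imwrite("pics/top1.png",t);cv2.imwrite("pics/scene1.png",s)
print(ctrl.sense()["eef_pos"])
a=crop(t,125,150,100,100,4);b=crop(s,380,130,80,80,5)
cv2.imwrite("pics/e.png",np.hstack([a,b]))
E
```

```text
[541.93140648 242.75566397 296.42575892]
```

View pics/e.png

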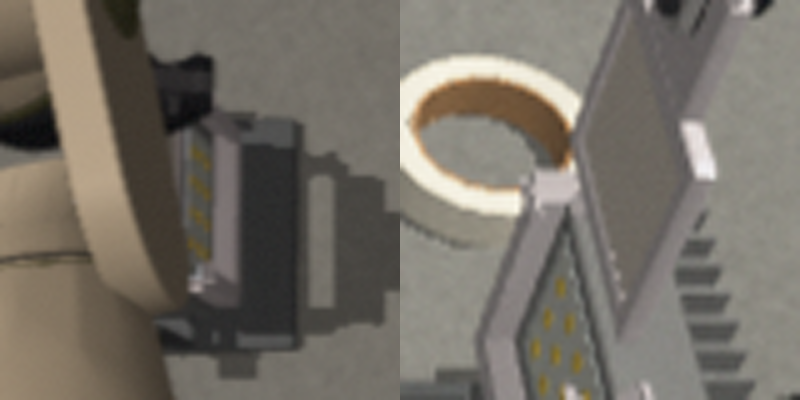

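Picture 7: the panel hangs square in the fingers just above the lamp. The arm hides the top view. In the scene crop the panel's lower corners are at (578,135) and (622,338), and the far mouth is at (550,187). I'll compare these with the prediction and zoom in on both mouths.

```bash
python3 - <<'E'
from h import *
print("panel low corners meas",un(380,130,5,[(178,135),(222,338)]).round(1),"pred",proj("scene",W([541.9,242.8,1.573],[(-4,48,190),(-4,-48,190)])).round(1))
t=cv2.imread("pics/top0.png");s=cv2.imread("pics/scene0.png")
m=[542,243.2,1.57];R=[]
for n,im,x,y in(("top",t,155,165),("top",t,155,207),("scene",s,392,158),("scene",s,405,200)):
    k=12;w,h=33,25
    o=cv2.convertScaleAbs(crop(im,x,y,w,h,k),alpha=1.2);o=cv2.resize(o,(400,300))
    k=400/33
    for z,c in((165,(0,255,255)),):
        draw(n,m,box(-5.5,5.5,-50,50,z,z),x,y,k,o,c)
    R.append(o)
cv2.imwrite("pics/f.png",np.vstack([np.hstack(R[:2]),np.hstack(R[2:])]))
E
```

```text
panel low corners meas [[415.2 156.6]
 [424.  197.2]] pred [[413.4 157.7]
 [423.6 199.1]]
```

View pics/f.png

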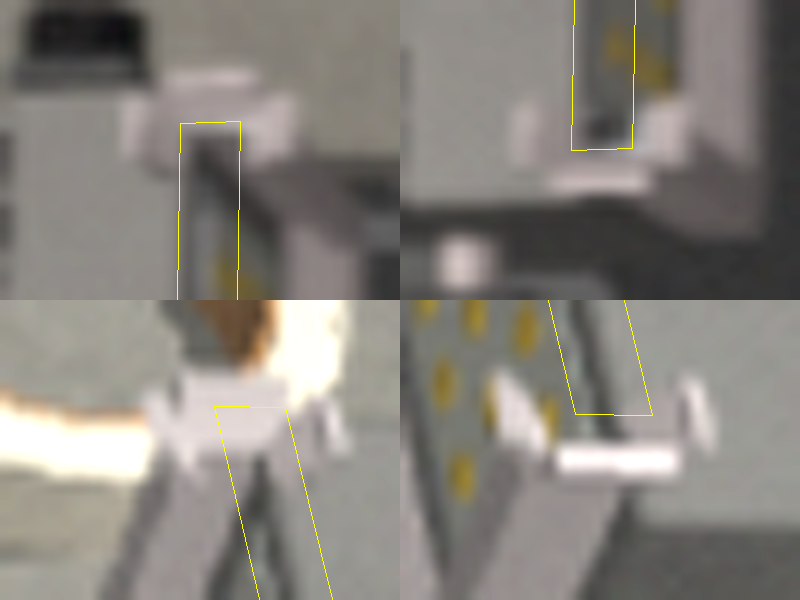

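Picture 8: the mouth outlines are centred on the predicted slot to within 1 px in the top view, with mouth centres at u≈209 and 600 against 210 and 602. The scene view suggests y about 1 mm less. The flare captures about ±10 mm, so I'll go down to its rim and look once more.

Emit:
carry_out --targets '[{"x": 0,"y": -0.0005,"z": -0.01,"ax": 0,"ay": 0,"az": 0,"hand": -1},{"x": 0,"y": -0.0005,"z": -0.02,"ax": 0,"ay": 0,"az": 0,"hand": -1},{"x": 0,"y": -0.0005,"z": -0.02,"ax": 0,"ay": 0,"az": 0,"hand": -1}]'

```text
time_s: 5.2
eef_pos: [541.6, 242.6, 275.1]
ee_rot: [0.706, -0.001, 0.708, 0.001]
force: [0.1, 1.1, -1.5]
grip_width: 0.086
```

```bash
python3 - <<'E'
from h import *
s=viewer.capture("scene");cv2.imwrite("pics/scene2.png",s)
e=ctrl.sense()["eef_pos"];print(e)
m=[e[0],e[1],1.571];sl=[542,242.5,1.57];R=[]
x,y,w,h=385,140,53,40;k=15
o=cv2.convertScaleAbs(crop(s,x,y,w,h,k),alpha=1.2)
draw("scene",m,box(-4,4,-48,48,e[2]-106,e[2]-22),x,y,k,o,(0,0,255))
draw("scene",sl,box(-5.5,5.5,-50,50,165,165),x,y,k,o,(0,255,255))
cv2.imwrite("pics/g.png",o)
E
```

```text
[541.86756501 242.793577   275.80948309]
```

View pics/g.png

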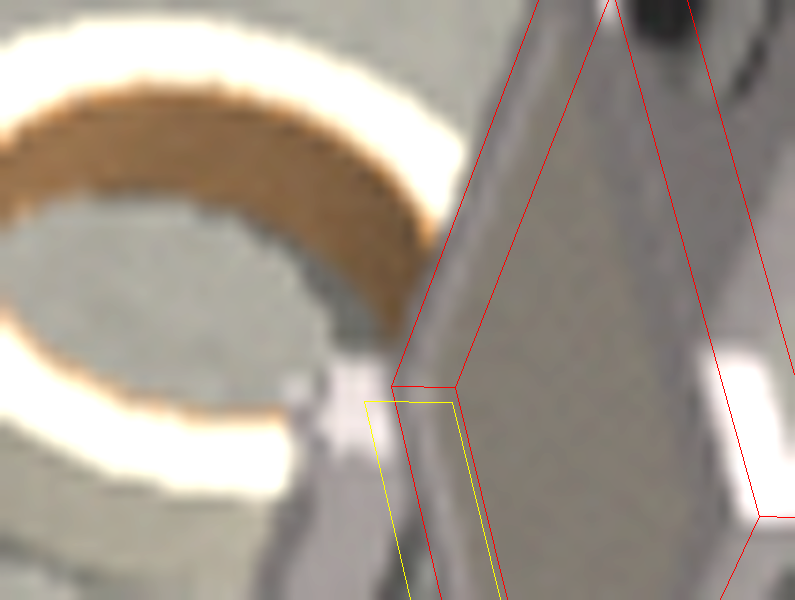

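Picture 9: the panel's lower edge is at the rim. Its far corner is at (398,360) against a predicted (392,387), and the near shoulder at (745,522) matches within about 1 px, which is inside the flare's capture range. I'll insert slowly and watch the forces.

Emit:
carry_out --targets '[{"x": 0,"y": 0,"z": -0.005,"ax": 0,"ay": 0,"az": 0,"hand": -1},{"x": 0,"y": 0,"z": -0.01,"ax": 0,"ay": 0,"az": 0,"hand": -1},{"x": 0,"y": 0,"z": -0.014,"ax": 0,"ay": 0,"az": 0,"hand": -1},{"x": 0,"y": 0,"z": -0.018,"ax": 0,"ay": 0,"az": 0,"hand": -1}]'

```text
time_s: 5.75
eef_pos: [542.0, 243.0, 258.0]
ee_rot: [0.707, -0.001, 0.707, 0.001]
force: [0.3, -0.4, -2.2]
grip_width: 0.085
```

Emit:
carry_out --targets '[{"x": 0,"y": 0,"z": -0.005,"ax": 0,"ay": 0,"az": 0,"hand": -1},{"x": 0,"y": 0,"z": -0.01,"ax": 0,"ay": 0,"az": 0,"hand": -1},{"x": 0,"y": 0,"z": -0.015,"ax": 0,"ay": 0,"az": 0,"hand": -1}]'

```text
time_s: 6.12
eef_pos: [542.0, 243.0, 242.9]
ee_rot: [0.707, -0.001, 0.707, 0.001]
force: [0.4, 0.1, -1.7]
grip_width: 0.084
```

Emit:
carry_out --targets '[{"x": 0,"y": 0,"z": -0.008,"ax": 0,"ay": 0,"az": 0,"hand": -1},{"x": 0,"y": 0,"z": -0.016,"ax": 0,"ay": 0,"az": 0,"hand": -1},{"x": 0,"y": 0,"z": -0.024,"ax": 0,"ay": 0,"az": 0,"hand": -1},{"x": 0,"y": 0,"z": -0.032,"ax": 0,"ay": 0,"az": 0,"hand": -1},{"x": 0,"y": 0,"z": -0.04,"ax": 0,"ay": 0,"az": 0,"hand": -1}]'

```text
time_s: 6.75
eef_pos: [542.0, 243.0, 202.7]
ee_rot: [0.707, -0.001, 0.707, 0.001]
force: [0.2, -0.3, -1.9]
grip_width: 0.087
```

Emit:
carry_out --targets '[{"x": 0,"y": 0,"z": -0.006,"ax": 0,"ay": 0,"az": 0,"hand": -1},{"x": 0,"y": 0,"z": -0.012,"ax": 0,"ay": 0,"az": 0,"hand": -1},{"x": 0,"y": 0,"z": -0.016,"ax": 0,"ay": 0,"az": 0,"hand": -1},{"x": 0,"y": 0,"z": -0.019,"ax": 0,"ay": 0,"az": 0,"hand": -1}]'

```text
time_s: 7.25
eef_pos: [542.0, 243.0, 184.1]
ee_rot: [0.707, -0.001, 0.707, 0.001]
force: [-0.6, 0.2, -2.2]
grip_width: 0.082
```

Emit:
carry_out --targets '[{"x": 0,"y": 0,"z": -0.002,"ax": 0,"ay": 0,"az": 0,"hand": -1},{"x": 0,"y": 0,"z": -0.004,"ax": 0,"ay": 0,"az": 0,"hand": -1},{"x": 0,"y": 0,"z": -0.006,"ax": 0,"ay": 0,"az": 0,"hand": -1},{"x": 0,"y": 0,"z": -0.006,"ax": 0,"ay": 0,"az": 0,"hand": -1}]'

```text
time_s: 7.75
eef_pos: [542.0, 243.0, 178.3]
ee_rot: [0.707, -0.001, 0.707, 0.001]
force: [-0.2, -0.5, -1.8]
grip_width: 0.083
```

Expected contact is at TCP z ≈ 178, but there is none yet, so a little further.

Emit:
carry_out --targets '[{"x": 0,"y": 0,"z": -0.0015,"ax": 0,"ay": 0,"az": 0,"hand": -1},{"x": 0,"y": 0,"z": -0.003,"ax": 0,"ay": 0,"az": 0,"hand": -1},{"x": 0,"y": 0,"z": -0.003,"ax": 0,"ay": 0,"az": 0,"hand": -1}]'

```text
time_s: 8.12
eef_pos: [542.3, 243.3, 178.0]
ee_rot: [0.708, -0.001, 0.706, 0.001]
force: [-5.8, -1.3, 16.0]
grip_width: 0.086
```

Floor contact is felt at z = 178, exactly as predicted. Release and rise.

Emit:
carry_out --targets '[{"x": 0,"y": 0,"z": 0.002,"ax": 0,"ay": 0,"az": 0,"hand": -0.6},{"x": 0,"y": 0,"z": 0.002,"ax": 0,"ay": 0,"az": 0,"hand": -0.2},{"x": 0,"y": 0,"z": 0.002,"ax": 0,"ay": 0,"az": 0,"hand": 0.2},{"x": 0,"y": 0,"z": 0.002,"ax": 0,"ay": 0,"az": 0,"hand": 0.5},{"x": 0,"y": 0,"z": 0.002,"ax": 0,"ay": 0,"az": 0,"hand": 0.5}]'

```text
time_s: 8.75
eef_pos: [542.0, 243.0, 177.2]
ee_rot: [0.707, -0.001, 0.707, 0.001]
force: [0.3, 0.3, -0.0]
grip_width: 0.752
```

Emit:
carry_out --targets '[{"x": 0,"y": 0,"z": 0.015,"ax": 0,"ay": 0,"az": 0,"hand": 0.5},{"x": 0,"y": 0,"z": 0.04,"ax": 0,"ay": 0,"az": 0,"hand": 1},{"x": 0,"y": 0,"z": 0.08,"ax": 0,"ay": 0,"az": 0,"hand": 1},{"x": 0,"y": -0.02,"z": 0.11,"ax": 0,"ay": 0,"az": 0,"hand": 1},{"x": 0,"y": -0.06,"z": 0.12,"ax": 0,"ay": 0,"az": 0,"hand": 1}]'

```text
time_s: 9.38
eef_pos: [542.2, 183.2, 300.4]
ee_rot: [0.709, -0.002, 0.706, 0.002]
force: [0.5, -1.0, -0.3]
grip_width: 0.998
```

Emit:
carry_out --targets '[{"x": 0,"y": -0.06,"z": 0,"ax": 0,"ay": 0,"az": -0.13,"hand": 1},{"x": 0,"y": -0.12,"z": 0,"ax": 0,"ay": 0,"az": -0.26,"hand": 1},{"x": 0,"y": -0.18,"z": 0,"ax": 0,"ay": 0,"az": -0.39,"hand": 1},{"x": 0,"y": -0.24,"z": 0,"ax": 0,"ay": 0,"az": -0.52,"hand": 1},{"x": 0.01,"y": -0.3,"z": 0,"ax": 0,"ay": 0,"az": -0.65,"hand": 1}]'

```text
time_s: 10.0
eef_pos: [551.7, -118.9, 299.0]
ee_rot: [0.671, 0.226, 0.669, -0.226]
force: [0.2, 0.3, 1.0]
grip_width: 0.997
```

```bash
python3 - <<'E'
from h import *
t=viewer.capture("top");s=viewer.capture("scene");cv2.imwrite("pics/top3.png",t);cv2.imwrite("pics/scene3.png",s)
x,y,w,h=135,155,80,80;k=5;m=[542.2,243,1.571]
a=crop(t,x,y,w,h,k);b=crop(s,380,120,80,80,5);b[:]=b
for n,o,x,y in(("top",a,135,155),("scene",b,380,120)):
    draw(n,m,box(-4,4,-26,26,156,204),x,y,k,o,(0,0,255))
cv2.imwrite("pics/i.png",np.hstack([a,b]))
E
```

```text
(no output)
```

View pics/i.png

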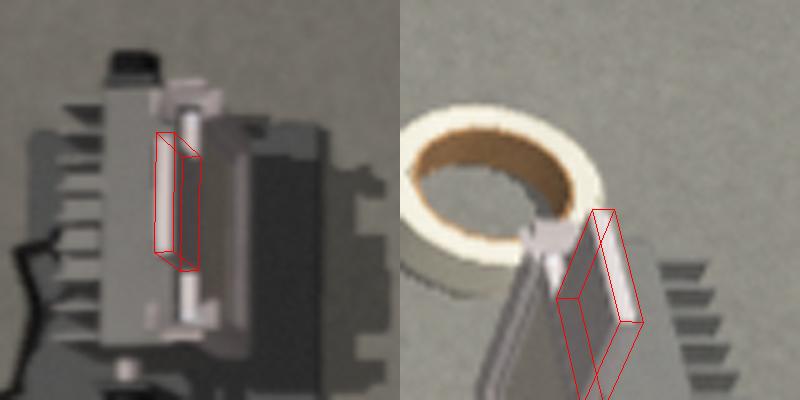

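Picture 10: the panel is home. The tab overlay, tab top at z = 204, matches in both views. On to the tray.

Emit:
carry_out --targets '[{"x": 0.01,"y": -0.05,"z": -0.02,"ax": 0,"ay": 0,"az": -0.1,"hand": 1},{"x": 0.022,"y": -0.1,"z": -0.05,"ax": 0,"ay": 0,"az": -0.2,"hand": 1},{"x": 0.033,"y": -0.15,"z": -0.08,"ax": 0,"ay": 0,"az": -0.245,"hand": 1},{"x": 0.043,"y": -0.2,"z": -0.11,"ax": 0,"ay": 0,"az": -0.245,"hand": 1},{"x": 0.047,"y": -0.22,"z": -0.13,"ax": 0,"ay": 0,"az": -0.245,"hand": 1}]'

```text
time_s: 10.72
eef_pos: [598.7, -339.1, 166.1]
ee_rot: [0.637, 0.305, 0.638, -0.305]
force: [0.4, -0.1, 0.8]
grip_width: 0.999
```

```bash
python3 - <<'E'
from h import *
tr=np.load("p.npy")[1]
print("bar top pred in crop c",((proj("top",W(tr,[(31,0,78),(-31,0,78)]))-[370,145]+.5)*5-.5).round(),((proj("scene",W(tr,[(31,0,78),(-31,0,78)]))-[55,215]+.5)*10/3-.5).round()+[400,0])
s=ctrl.sense();print(s["eef_pos"],s["joints"].round(2))
from scipy.spatial.transform import Rotation as Ro
q=s["ee_rot"];R=Ro.from_quat([*q[1:],q[0]]).as_matrix();print("yaw",np.arctan2(R[1,1],R[0,1]),"want",tr[2]-np.pi/2,R[:,0])
E
```

```text
bar top pred in crop c [[204. 187.]
 [296. 107.]] [[610.  37.]
 [506.  93.]]
[ 598.74979425 -339.06393703  166.11770748] [-0.69  0.73  1.01 -0.    1.4  -1.36]
yaw 0.6775972105353077 want 0.6762007579232732 [-8.07897076e-04  4.47193649e-04 -9.99999574e-01]
```

Emit:
carry_out --targets '[{"x": 0,"y": 0,"z": -0.03,"ax": 0,"ay": 0,"az": 0,"hand": 1},{"x": 0,"y": 0,"z": -0.06,"ax": 0,"ay": 0,"az": 0,"hand": 1},{"x": 0,"y": 0,"z": -0.09,"ax": 0,"ay": 0,"az": 0,"hand": 1},{"x": 0,"y": 0,"z": -0.11,"ax": 0,"ay": 0,"az": 0,"hand": 0.5},{"x": 0,"y": 0,"z": -0.119,"ax": 0,"ay": 0,"az": 0,"hand": 0}]'

```text
time_s: 11.35
eef_pos: [599.1, -336.8, 47.9]
ee_rot: [0.638, 0.305, 0.638, -0.305]
force: [-0.4, 0.0, 0.0]
grip_width: 0.605
```

Emit:
carry_out --targets '[{"x": 0,"y": 0,"z": 0,"ax": 0,"ay": 0,"az": 0,"hand": -0.3},{"x": 0,"y": 0,"z": 0,"ax": 0,"ay": 0,"az": 0,"hand": -0.6},{"x": 0,"y": 0,"z": 0,"ax": 0,"ay": 0,"az": 0,"hand": -0.7},{"x": 0,"y": 0,"z": 0,"ax": 0,"ay": 0,"az": 0,"hand": -1},{"x": 0,"y": 0,"z": 0,"ax": 0,"ay": 0,"az": 0,"hand": -1}]' --grip_force 80

```text
time_s: 11.98
eef_pos: [599.1, -337.7, 49.4]
ee_rot: [0.638, 0.305, 0.637, -0.305]
force: [-3.9, -2.3, 6.0]
grip_width: 0.128
```

Emit:
carry_out --targets '[{"x": 0,"y": 0,"z": 0.001,"ax": 0,"ay": 0,"az": 0,"hand": -1},{"x": 0,"y": 0,"z": 0.004,"ax": 0,"ay": 0,"az": 0,"hand": -1},{"x": 0,"y": 0,"z": 0.009,"ax": 0,"ay": 0,"az": 0,"hand": -1},{"x": 0,"y": 0,"z": 0.015,"ax": 0,"ay": 0,"az": 0,"hand": -1},{"x": 0,"y": 0,"z": 0.021,"ax": 0,"ay": 0,"az": 0,"hand": -1}]'

```text
time_s: 12.6
eef_pos: [599.0, -336.9, 69.7]
ee_rot: [0.638, 0.305, 0.638, -0.305]
force: [1.0, -0.7, -6.1]
grip_width: 0.121
```

Emit:
carry_out --targets '[{"x": 0,"y": 0,"z": 0.006,"ax": 0,"ay": 0,"az": 0,"hand": -1},{"x": 0,"y": 0,"z": 0.014,"ax": 0,"ay": 0,"az": 0,"hand": -1},{"x": 0,"y": 0,"z": 0.022,"ax": 0,"ay": 0,"az": 0,"hand": -1},{"x": 0,"y": 0,"z": 0.028,"ax": 0,"ay": 0,"az": 0,"hand": -1},{"x": 0,"y": 0,"z": 0.031,"ax": 0,"ay": 0,"az": 0,"hand": -1}]'

```text
time_s: 13.22
eef_pos: [599.1, -337.0, 100.8]
ee_rot: [0.638, 0.305, 0.638, -0.305]
force: [-0.5, -0.6, -4.7]
grip_width: 0.121
```

```bash
python3 - <<'E'
from h import *
s=viewer.capture("scene");cv2.imwrite("pics/scene4.png",s)
S=ctrl.sense();e=S["eef_pos"];print(e,S["force"],S["wrist_torque"])
p=[e[0],e[1],2.247];z=e[2]-48.5
x,y,w,h=50,190,130,97;k=6;o=crop(s,x,y,w,h,k)
draw("scene",p,box(-95,95,-32,32,z,z+10),x,y,k,o,(0,0,255));draw("scene",p,box(-31,31,-6,6,z+56,z+78),x,y,k,o,(0,255,0))
u=((proj("scene",W(p,[(65,0,z+21.5)]))[0]-[x,y]+.5)*k).astype(int);cv2.circle(o,tuple(map(int,u)),3,(255,0,0),-1)
cv2.imwrite("pics/j.png",o)
E
```

```text
[ 599.11511296 -337.09649247  100.96734071] [ 0.47266294  0.30664667 -4.56663114] [ 0.00480642 -0.01043232 -0.0011704 ]
```

View pics/j.png

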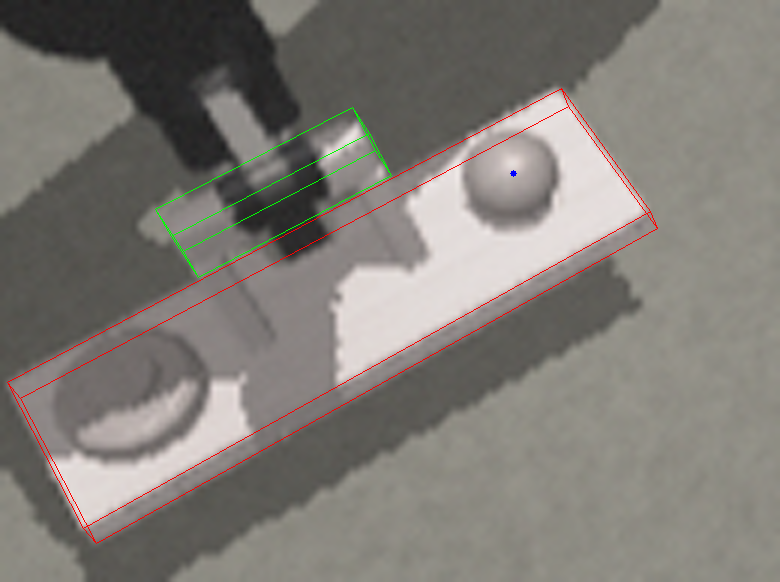

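Picture 11: the tray is level and follows the overlay within 1–2 mm, and the ball at (511,180) sits on the pocket prediction (514,174). I'll carry it with gentle ramps.

Emit:
carry_out --targets '[{"x": 0,"y": 0,"z": 0.004,"ax": 0,"ay": 0,"az": 0,"hand": -1},{"x": 0,"y": 0.002,"z": 0.012,"ax": 0,"ay": 0,"az": 0,"hand": -1},{"x": 0,"y": 0.006,"z": 0.022,"ax": 0,"ay": 0,"az": 0,"hand": -1},{"x": 0,"y": 0.012,"z": 0.031,"ax": 0,"ay": 0,"az": 0,"hand": -1},{"x": 0,"y": 0.02,"z": 0.037,"ax": 0,"ay": 0,"az": 0,"hand": -1}]'

```text
time_s: 13.9
eef_pos: [599.1, -316.5, 138.2]
ee_rot: [0.638, 0.305, 0.638, -0.305]
force: [-0.6, 0.0, -4.7]
grip_width: 0.129
```

Emit:
carry_out --targets '[{"x": 0,"y": 0.011,"z": 0.003,"ax": 0,"ay": 0,"az": 0,"hand": -1},{"x": -0.001,"y": 0.024,"z": 0.004,"ax": 0,"ay": 0,"az": 0,"hand": -1},{"x": -0.002,"y": 0.04,"z": 0.004,"ax": 0,"ay": 0,"az": 0,"hand": -1},{"x": -0.003,"y": 0.058,"z": 0.004,"ax": 0,"ay": 0,"az": 0,"hand": -1},{"x": -0.004,"y": 0.077,"z": 0.004,"ax": 0,"ay": 0,"az": 0,"hand": -1}]'

```text
time_s: 14.52
eef_pos: [594.9, -238.5, 141.2]
ee_rot: [0.638, 0.305, 0.638, -0.305]
force: [-0.3, 0.7, -4.7]
grip_width: 0.126
```

Emit:
carry_out --targets '[{"x": -0.001,"y": 0.02,"z": 0,"ax": 0,"ay": 0,"az": 0,"hand": -1},{"x": -0.002,"y": 0.04,"z": 0,"ax": 0,"ay": 0,"az": 0,"hand": -1},{"x": -0.003,"y": 0.06,"z": 0,"ax": 0,"ay": 0,"az": 0,"hand": -1},{"x": -0.004,"y": 0.08,"z": 0,"ax": 0,"ay": 0,"az": 0,"hand": -1},{"x": -0.005,"y": 0.1,"z": 0,"ax": 0,"ay": 0,"az": 0,"hand": -1}]'

```text
time_s: 15.15
eef_pos: [589.9, -138.6, 141.3]
ee_rot: [0.638, 0.305, 0.638, -0.305]
force: [-0.6, -0.0, -3.9]
grip_width: 0.123
```

Emit:
carry_out --targets '[{"x": -0.001,"y": 0.02,"z": 0,"ax": 0,"ay": 0,"az": 0,"hand": -1},{"x": -0.002,"y": 0.04,"z": 0,"ax": 0,"ay": 0,"az": 0,"hand": -1},{"x": -0.003,"y": 0.06,"z": 0,"ax": 0,"ay": 0,"az": 0,"hand": -1},{"x": -0.004,"y": 0.08,"z": 0,"ax": 0,"ay": 0,"az": 0,"hand": -1},{"x": -0.005,"y": 0.1,"z": 0,"ax": 0,"ay": 0,"az": 0,"hand": -1}]'

```text
time_s: 15.78
eef_pos: [584.9, -38.6, 141.3]
ee_rot: [0.638, 0.305, 0.638, -0.305]
force: [-0.4, 0.3, -5.5]
grip_width: 0.123
```

Emit:
carry_out --targets '[{"x": -0.001,"y": 0.02,"z": 0,"ax": 0,"ay": 0,"az": 0,"hand": -1},{"x": -0.001,"y": 0.04,"z": 0,"ax": 0,"ay": 0,"az": 0,"hand": -1},{"x": -0.002,"y": 0.058,"z": 0,"ax": 0,"ay": 0,"az": 0,"hand": -1},{"x": -0.002,"y": 0.074,"z": 0,"ax": 0,"ay": 0,"az": 0,"hand": -1},{"x": -0.002,"y": 0.088,"z": 0,"ax": 0,"ay": 0,"az": 0,"hand": -1}]'

```text
time_s: 16.4
eef_pos: [583.0, 49.0, 141.3]
ee_rot: [0.638, 0.305, 0.638, -0.305]
force: [0.1, 0.5, -4.9]
grip_width: 0.126
```

Emit:
carry_out --targets '[{"x": 0,"y": 0.012,"z": 0,"ax": 0,"ay": 0,"az": 0,"hand": -1},{"x": 0,"y": 0.022,"z": 0,"ax": 0,"ay": 0,"az": 0,"hand": -1},{"x": 0,"y": 0.03,"z": 0,"ax": 0,"ay": 0,"az": 0,"hand": -1},{"x": 0,"y": 0.036,"z": 0,"ax": 0,"ay": 0,"az": 0,"hand": -1},{"x": 0,"y": 0.04,"z": 0,"ax": 0,"ay": 0,"az": 0,"hand": -1}]'

```text
time_s: 17.02
eef_pos: [583.0, 88.2, 141.3]
ee_rot: [0.638, 0.305, 0.638, -0.305]
force: [-0.7, -0.9, -4.9]
grip_width: 0.126
```

Now the last 20 mm, then settle and do the final check.

Emit:
carry_out --targets '[{"x": 0,"y": 0.004,"z": 0,"ax": 0,"ay": 0,"az": 0,"hand": -1},{"x": 0,"y": 0.009,"z": 0,"ax": 0,"ay": 0,"az": 0,"hand": -1},{"x": 0,"y": 0.014,"z": 0,"ax": 0,"ay": 0,"az": 0,"hand": -1},{"x": 0,"y": 0.018,"z": 0,"ax": 0,"ay": 0,"az": 0,"hand": -1},{"x": 0,"y": 0.02,"z": 0,"ax": 0,"ay": 0,"az": 0,"hand": -1}]'

```text
time_s: 17.65
eef_pos: [583.0, 108.3, 141.3]
ee_rot: [0.638, 0.305, 0.638, -0.305]
force: [0.5, 0.1, -5.1]
grip_width: 0.126
```

Emit:
carry_out --targets '[{"x": 0,"y": 0,"z": 0,"ax": 0,"ay": 0,"az": 0,"hand": -1},{"x": 0,"y": 0,"z": 0,"ax": 0,"ay": 0,"az": 0,"hand": -1},{"x": 0,"y": 0,"z": 0,"ax": 0,"ay": 0,"az": 0,"hand": -1},{"x": 0,"y": 0,"z": 0,"ax": 0,"ay": 0,"az": 0,"hand": -1},{"x": 0,"y": 0,"z": 0,"ax": 0,"ay": 0,"az": 0,"hand": -1}]'

```text
time_s: 18.27
eef_pos: [583.0, 108.0, 141.3]
ee_rot: [0.638, 0.305, 0.638, -0.305]
force: [-0.1, -0.1, -5.1]
grip_width: 0.127
```

```bash
python3 - <<'E'
from h import *
s=viewer.capture("scene");cv2.imwrite("pics/scene5.png",s)
S=ctrl.sense();e=S["eef_pos"];print(e,S["force"],abs(S["dq"]).max())
p=[e[0],e[1],2.247];z=e[2]-48.5;print("ball",W(p,[(65,0,z+21.5)]))
x,y,w,h=290,120,170,127;k=4.7;o=crop(s,x,y,w,h,k)
draw("scene",p,box(-95,95,-32,32,z,z+10),x,y,k,o,(0,0,255));draw("scene",[542.2,243,1.571],box(-4,4,-26,26,156,204),x,y,k,o,(0,255,0))
u=((proj("scene",W(p,[(65,0,z+21.5)]))[0]-[x,y]+.5)*k).astype(int);cv2.circle(o,tuple(map(int,u)),3,(255,0,0),-1)
cv2.imwrite("pics/k.png",o)
E
```

```text
[582.9859179  107.96187763 141.27845944] [-0.23338223 -0.18432325 -4.82322008] 0.0011078513205381546
ball [[542.30654021 158.65890151 114.27845944]]
```

View pics/k.png

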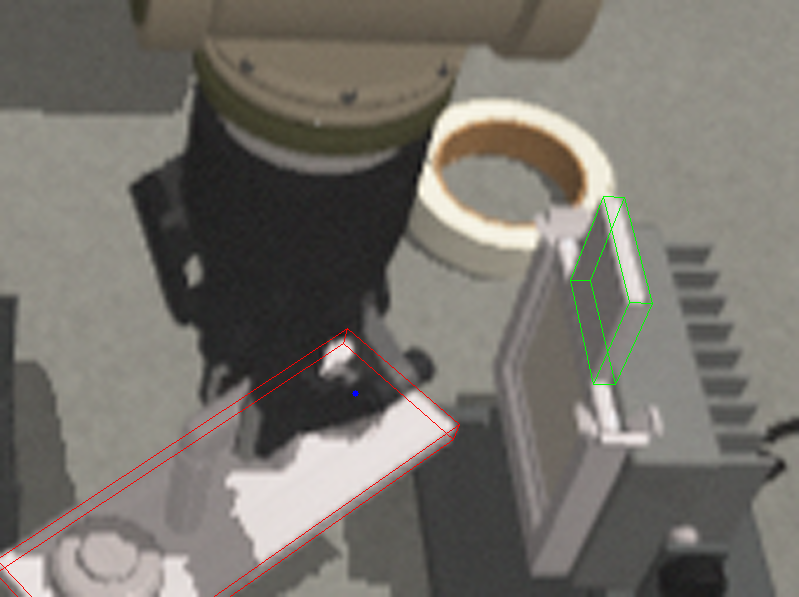

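That is the 12th and last picture: the panel is unchanged and the tray lies on the overlay, but the gripper or its shadow makes the ball region near (355,393) dark. I'll check the ball numerically.

```bash
python3 - <<'E'
from h import *
np.set_printoptions(linewidth=220)
s=cv2.imread("pics/scene5.png")
p=[583,108,2.247];z=92.8
for nm,L in(("ball",(65,0,z+21.5)),("tcp",(0,0,141)),("fing+50",(0,0,191)),("body100",(0,0,241)),("bar+",(31,0,z+67)),("bar-",(-31,0,z+67)),("plate+",(31,0,z+10))):
    q=proj("scene",W(p,L))[0];print(nm,q.round(1),((q-[290,120])*4.7).round())
u,v=proj("scene",W(p,(65,0,z+21.5)))[0].round().astype(int)
print(u,v);print(s[v-16:v+14,u-18:u+22].mean(2).astype(int)[:, ::1])
t=viewer.capture("top");cv2.imwrite("pics/top5.png",t)
u,v=proj("top",W(p,(65,0,z+21.5)))[0].round().astype(int);print(u,v);print(t[v-14:v+14,u-14:u+16].mean(2).astype(int))
E
```

```text
ball [365.2 203.3] [353. 391.]
tcp [341.9 211.7] [244. 431.]
fing+50 [345.7 194.2] [262. 349.]
body100 [350.  174.6] [282. 257.]
bar+ [356.  196.9] [310. 361.]
bar- [330.2 214. ] [189. 442.]
plate+ [351.3 215.6] [288. 450.]
365 203
[[ 40  39  36 ... 140 140 142]
 [ 37  40  34 ... 141 142 143]
 [ 37  34  39 ... 142 145 143]
 ...
 [ 46  43  41 ... 119  93  65]
 [ 44  59  85 ...  65  60  63]
 [ 59  95 119 ...  63  64  59]]
213 200
[[138 135 134 132 130 128 131 126 122 120 117 117 114 113 114 117 117 116 115 118 120 119 121 122 123 122 121 120 120 116]
 [128 124 119 109 102 100 108 104  96  91  99 105  97  96 100 100  96  94  90  91  93  97  97 105 111 112 113 115 115 114]
 [106 103 106 108 112 116 114 110 100  93 103 112 105  94  93  97 103 105 108 111 110 111 103  98  97  89  88 100 104 107]
 [119 115 120 126 128 129 129 128 126 126 125 127 125 119 120 124 126 125 124 122 121 120 116 110 108 100  96  93  84  89]
 [127 127 127 129 130 130 130 130 128 129 128 128 127 126 126 126 128 128 125 125 123 121 119 116 114 112 109 103  93  89]
 [129 130 129 130 130 130 129 130 128 128 128 128 128
[... 2076 characters left out ...]
130 129 128 126 126 126 126 124 123 122 123 121 120 118 116 115 113 114 112 110 110]
 [132 133 131 130 132 130 129 130 130 130 128 128 127 126 126 124 123 123 123 121 120 119 119 116 115 114 113 112 111 111]
 [133 131 132 131 131 130 130 131 129 129 129 126 127 126 125 125 124 124 122 121 120 119 118 116 116 116 114 112 112 110]
 [131 131 131 133 131 131 131 131 130 130 129 128 128 126 124 124 124 124 122 122 121 121 118 117 116 115 113 112 112 110]
 [132 132 131 132 132 131 131 130 131 130 129 128 127 125 127 125 124 123 124 122 122 120 120 117 116 114 115 112 112 110]
 [131 132 131 132 131 131 131 131 130 129 128 129 127 127 124 124 124 123 122 121 121 120 118 118 116 116 113 112 110 110]]
```

```bash
python3 - <<'E'
import numpy as np,cv2,sys
np.set_printoptions(linewidth=260,threshold=sys.maxsize)
s=cv2.imread("pics/scene5.png").mean(2).astype(int)
print("cols 338..387");
for v in range(180,224): print(v,' '.join(f"{a:3d}" for a in s[v,338:390]))
E
```

```text
cols 338..387
180  34  37  41  32  37  36  35  39  38  37  37  38  36  41  39  35  37  37  38  36  36  36  38  38  38  39  40  39  35  38  38  40  37  46  86 139 140 137 144 140 140 142 142 141 142 142 141 138 143 143 141 139
181  33  42  38  39  37  40  36  34  36  39  39  39  38  40  38  36  37  38  32  37  35  37  38  39  38  37  37  37  42  39  42  44  38  47  80 138 141 142 141 142 142 139 137 142 140 142 140 142 141 143 139 141
182  37  37  35  35  38  38  36  37  37  37  42  41  38  44  38  39  34  38  36  42  39  34  37  38  39  37  41  40  38  46  58  56  40  46  61 134 141 139 143 141 142 139 141 142 143 143 144 141 142 140 144 145
183  39  41  39  37  38  37  38  38  37  38  43  43  42  42  37  39  40  37  37  34  37  39  38  39  38  44  43  41  42  55  62  62  38  40  49 136 141 140 142 138 139 140 142 143 142 146 142 142 142 142 146 145
184  38  38  35  39  36  40  35  37  40  39  38  43  42  36  36  39  38  38  39  38  36  39  38  40  38  43  41  42  44  65  69  63  41  39  56 134 145 144 142 142 138 138 140 143 145 142 139 141 142 142 143 145
185  41  38  38  39  38  3
[... 7541 characters left out ...]
 149 136 109  79  53  59  61  62  63  63  63  63  62  63  61  62
221 180 219 224 224 222 223 222 223 223 223 224 225 225 226 224 223 222 223 223 225 225 226 225 226 225 225 225 226 225 225 224 224 213 186 159 135 124 107  89  86  53  60  63  62  66  61  63  65  61  60  60  61
222 218 223 222 222 222 222 223 223 221 225 224 225 225 224 222 221 222 224 224 223 223 225 225 224 226 225 224 225 223 223 224 214 174 146 135 112  90  88  85  90  57  58  60  60  64  64  64  63  58  63  63  62
223 189 193 219 222 222 223 223 223 224 226 225 224 222 221 222 223 224 224 223 224 225 225 224 225 226 225 224 224 224 212 198 171 145 130 109  93  87  85  86  86  59  56  59  63  64  63  63  60  62  61  58  64
```

The pixels over the ball match the black gripper body (about 40), so the near finger linkage hides the ball there and the top view is blocked by the arm. I'll check by weight and moment instead. A lost ball would change the weight by 1.1 N and the moment by 0.07 N m compared with the lift, when the ball was seen in place.

```bash
python3 - <<'E'
from h import *
F=[];M=[]
for i in range(8):
    im=viewer.capture("scene");S=ctrl.sense();F.append(S["force"]);M.append(S["wrist_torque"])
print(np.mean(F,0).round(2),np.mean(M,0).round(3),np.std(M,0).round(3),S["eef_pos"].round(1),S["time_s"])
a=cv2.imread("pics/scene0.png")
for n,(x,y,w,h) in dict(wipes=(215,270,75,90),pump=(310,275,50,80),screw=(135,138,90,28),tape=(375,140,22,40)).items():
    print(n,np.abs(a[y:y+h,x:x+w].astype(int)-im[y:y+h,x:x+w]).mean().round(1))
E
```

```text
[-0.13 -0.01 -4.78] [-0.014 -0.007  0.007] [0.032 0.029 0.019] [583.  108.  141.3] 18.775
wipes 9.1
pump 9.7
screw 8.9
tape 24.2
```

Weight (4.8 N) and moment (about 0 N m) match the lift with the ball in its pocket, and the arm is still. I'm handing in.

```bash
python3 -c "
from rig import finish_job
print(finish_job())"
```

```text
the job is handed in; nothing more can be done
None
```

I put the diffuser panel into the lamp slot and let go of it. I then carried the tray to the lamp and handed in at about 19 s with the tray still held there. No verdict was reported.

**Panel:** I felt the slot floor at TCP z = 178 mm, as predicted. After letting go, the panel outline matched both camera views at its home position.

**Tray:** It is held with 80 N. The estimated ball position is (542, 159, 114) mm in the world frame, which is about 80 mm in front of the panel face. It is centred on the beam to within about 1 mm, with roughly 2 mm calibration error. The arm was still at the end, and the tray looked level on the overlay.

**Checks that were incomplete:**
- **Ball not seen at the end:** the gripper hid it in the scene view and the arm hid it in the top view. I relied on weight (4.8 N) and wrist moment (about 0 N m), which matched the readings just after the lift, when the ball was visible in its pocket.
- **Bystanders not confirmed unmoved:** a before-and-after image comparison was inconclusive. Wipes, pump bottle and screwdriver each differed by about 9 grey levels, and the tape by 24. In the last picture the arm is close to the tape, so its shadow may explain that. The planned paths stayed clear of all four and I saw no unexpected contact force.

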